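# Unlock the spice caddy and hold it up level

## Robot

A 6-joint arm with a two-finger parallel gripper is mounted at the origin on the work surface. World frame = base frame: x ahead of the robot, y to its left, z up, the work surface at z = 0. Lengths are in m, angles in degrees, forces in N, time in s.
With the tool pointing down it reaches from about 0.375 to 0.9 m from the base axis. Payload 3.1 kg.
Tool frame: the origin (TCP) lies midway between the tips of the shut fingers; the grasp point (between the pads) lies 19 mm behind it; z points along the fingers, y is the direction in which the jaws open and shut (so a half turn about z gives the same grasp; the last joint's range is limited). The gripper opens to 85 mm and grips with 20 to 120 N. Pads are 22 mm wide; open, the fingers measure 114 mm over their backs; the gripper's body (76 mm by 85 mm) begins 54 mm behind the grasp point. The pads swing forward as they close: fully open they stand 13 mm farther back than shut.
Start: joints at [66.377, 30.224, 82.088, -0, 67.689, -10.227], TCP at [0.145, 0.608, 0.231] pointing down, gripper open.
Joint ranges: [-176.69, 176.69], [-43.24, 126.21], [12.49, 139.97], [-82, 262], [0, 151.66], [-163.58, 163.58]. Speed limits (degrees/s): [159.86, 159.86, 180, 180, 180, 180].

## Interface

Orientations are given as [roll, pitch, yaw] about the fixed x, y, z axes, in that order (R = Rz(yaw) Ry(pitch) Rx(roll)).
In Python, from plant import bot gives the robot as it stands.
- The arm moves only by the tool apply_moves, never from a script. Its argument "targets" is a list of rows, each a list of 2 entries, a list of its own where there are three numbers: the shift along the tool's x, y, z in cm, then the turn, a rotation vector about the tool's x, y, z in rad. In form: [[[tx, ty, tz], [ax, ay, az]], ...]. A call has 1 to 8 rows; each row shifts and turns the commanded pose from where the row before left it, along the tool's axes as they then stand; what a row does not reach is not made up. A row lasts 1/10 s, in which the tool goes at most 50 mm and 8.59 degrees, less where a joint would pass 70% of its speed; a pose out of reach is approached as far as the arm can. A call with a gripper value outside its range is refused whole. "fingers" is the opening, from 0 (shut) to 1 (fully open), set as the call begins (left out, the last holds). The fingers move at their own pace and stop on an object; "newtons" is the grip in N (left out, the last holds). Time passes only in rows, so rows that do not move let the fingers close. It gives the time, the measured TCP pose, the force and the opening at its end, in the units of the state.
- bot.state(): the state, without advancing time (a new reading comes with each control period).
- bot.snapshot(name): name is "scene" or "top" or "wrist"; returns a dict with "img" (420x560x3 uint8, red, green, blue), "fx", "fy", "cx", "cy" (pixels), "extrinsics" (4x4, takes a point from camera to world coordinates); the wrist camera has in their place "hand_eye" (4x4, takes a point from camera to tool coordinates, whose origin is the TCP and whose axes are the flange's). Camera axes: x right, y down, z forward; pixel columns grow to the right and rows downward; lengths in m; the calibration is good to about 2 mm. A picture is of the moment at which its call begins: read the wrist's pose just before it. There is no depth.
- bot.close_job(): hands the job in, once; it reports no verdict.
Trained networks look in the newest picture that a camera, given by its name, has taken for a name from the list of things; names that differ only in an ending like _2 or _b are one class to them, and where a whole thing is asked for, a point or a joint stands for the part that bears it (a point fixed in the world has none). Each returns a list of dicts, best first, with "p" (0 to 1); they miss things now and then, are a little off and sometimes report something else, mostly with a low value. They report only what shows in the picture. A call takes as long as a camera call.
- bot.outline_of(camera, target): "pixels" (420x560 bool, what is visible of it) and "pixel" ([column, row] in pixels, amid what is visible of it).
The state is a dict: "time_s": time; "qpos": joint angles; "qd": joint speeds; "effort": joint torques, N m; "tool_pos": TCP position; "tcp_rot": TCP orientation; "contact_force": force on the tool from outside, world axes, zero at the start; "torque": the same for the moment, N m; "gripper_width": finger opening in m.
Only numpy, scipy, OpenCV 4.12 (cv2) and the standard library are available. Lean on these libraries where they do the work, as an engineer would, in place of code of your own. Each camera call takes 0.05 s, during which the arm holds its last target. There are 200 camera calls.

## Task

The counter dock under the spice caddy needs wiping. Press the red paddle of the dock's sprung hold-down lever down until it snaps over and stays down by itself, let go of it, then take the caddy by its dark bar handle, lift it straight up with its four jars, and finish holding it level and still in the gripper with its underside about 12 cm above the dock. Keep the caddy level all the way and all jars in it, and leave the other kitchen things where they are.

Things in the scene. Friction and masses are not known exactly. Their poses are not given: they have to be found in the camera images.
- dock: fixed aluminium counter dock, a flat plate 170 x 300 x 12 mm lying on the counter. Origin: on the counter, below the middle of the seated caddy. Its y axis runs along its length; the lever with the red paddle is at its -y end; z up. The plate reaches from y = -190 to +110 mm; the caddy stands on its top face, 12 mm over the counter, between low ledges that rise 10 mm over it
- lever (a joint): hold-down lever tilt, rad: 0 = up, its steel nose hangs 5 mm over the tab at the caddy's -y end and blocks lifting; 0.6 = down, nose 12 mm clear of the tab, caddy free to rise. Hinge along dock x at dock y = -138 mm, 30 mm over the counter. Springs back up until about 0.38; past that it snaps to 0.6 and stays. Needs about 10 N straight down on the paddle at first, less further on
- lever_pad (a point): middle of the top face of the red paddle, 50 mm wide (dock x) and 40 mm long (dock y), 10 mm thick. Lever up: at dock y = -222 mm and 77 mm over the counter, the face rising 0.3 rad outwards; fully down: at dock y = -234 mm and about 22 mm over the counter, sloping down 0.3 rad outwards. Nothing tall stands within 80 mm of it; a low platter with corn cobs may lie beyond it
- caddy: loose light-wood spice caddy, 148 (x) x 180 (y) x 55 mm box with four pockets (2 x 2), 157 mm high to the top of its handle, 0.35 kg (0.6 to 0.85 kg with jars). Origin: centre of its underside; its axes are parallel to the dock's while seated, z up. A steel tab, 44 mm wide, reaches 20 mm out of its -y end at 44 mm above the underside. Jar weights differ: balance point up to 10 mm off the middle
- caddy_handle (a point): centre of the dark wooden bar handle, on the caddy's middle, 148 mm above the caddy's underside (160 mm over the counter while docked). The bar runs along the caddy's y axis, 150 mm long, 20 mm wide (x), 18 mm high; it stands on two posts at y = -60 and +60 mm, and between them it is open below the bar; the jar tops lie 49 mm below the bar's underside
- caddy_base (a point): centre of the caddy's underside, z up
- jar_green_mid (a point): middle of the spice jar with green cap, 44 mm diameter, 84 mm high, loose in a pocket of the caddy (any pocket; its underside 6 mm above the caddy's underside)
- jar_black_mid (a point): middle of the spice jar with black cap, same size, in another pocket
- jar_red_mid (a point): middle of the spice jar with red cap, same size, in another pocket
- jar_grey_mid (a point): middle of the spice jar with grey cap, same size, in another pocket
- canister: bystander: loose white canister with red lid, 84 mm diameter, 150 mm high; origin centre of its underside
- mustard: bystander: loose yellow bottle with orange cap, 56 mm diameter, 170 mm high; origin centre of its underside
- grinder: bystander: loose dark wood pepper grinder, 56 mm diameter, 150 mm high; origin centre of its underside
- loaf_pan: bystander: loose pink loaf pan, 120 x 230 x 65 mm; origin centre of its underside

How it is judged (in metres and radians):
On the way, in this order (a step that is already met when the one before it is completed fails the run):
1. the lever is down and stays down untouched, the caddy still seated in the dock (value of joint lever above 0.52 rad and contact force between dock and the arm below 0.2 N and contact force between dock and the fingers below 0.2 N and z of caddy_base in the frame of dock below 0.018 m), for 0.2 s.
2. the caddy is lifted clear of the dock, level, in the gripper (z of caddy_base in the frame of dock above 0.06 m and angle between caddy_base's own z axis and vertical below 0.12 rad and contact force between caddy and the fingers above 2 N), for 0.2 s.
At the end, for the whole second after the job is handed in: Caddy held by the fingers 90 to 160 mm above the dock plate, within 60 mm sideways of its seat, within 0.12 rad of level, still (30 mm/s, 0.15 rad/s), touching nothing else but its four jars, which stand in it; lever still down (over 0.52 rad); bystanders within 25 mm of their places (z of caddy_base in the frame of dock between 0.102 and 0.172 m and horizontal distance between caddy_base and dock below 0.06 m and angle between caddy_base's own z axis and vertical below 0.12 rad and linear speed of caddy below 0.03 m/s and angular speed of caddy below 0.15 rad/s and contact force between caddy and the fingers above 2 N and value of joint lever above 0.52 rad and contact force between caddy and dock below 0.05 N and contact force between caddy and table below 0.05 N and contact force between caddy and canister below 0.05 N and contact force between caddy and mustard below 0.05 N and contact force between caddy and grinder below 0.05 N and contact force between caddy and loaf_pan below 0.05 N and x of jar_green_mid in the frame of caddy between -0.07 and 0.07 m and y of jar_green_mid in the frame of caddy between -0.085 and 0.085 m and z of jar_green_mid in the frame of caddy between 0.035 and 0.065 m and angle between each of jar_green_mid, jar_black_mid, jar_red_mid, jar_grey_mid's own z axis and vertical below 0.35 rad and x of jar_black_mid in the frame of caddy between -0.07 and 0.07 m and y of jar_black_mid in the frame of caddy between -0.085 and 0.085 m and z of jar_black_mid in the frame of caddy between 0.035 and 0.065 m and x of jar_red_mid in the frame of caddy between -0.07 and 0.07 m and y of jar_red_mid in the frame of caddy between -0.085 and 0.085 m and z of jar_red_mid in the frame of caddy between 0.035 and 0.065 m and x of jar_grey_mid in the frame of caddy between -0.07 and 0.07 m and y of jar_grey_mid in the frame of caddy between -0.085 and 0.085 m and z of jar_grey_mid in the frame of caddy between 0.035 and 0.065 m and distance of each of canister, mustard, grinder, loaf_pan from where it was at the start of the episode below 0.025 m and angle between each of canister, mustard, grinder, loaf_pan's own z axis and vertical below 0.2 rad); the arm keeps its last pose, push and grip.
It fails at once if the caddy is forced up while the lever is not down (value of joint lever below 0.45 rad and z of caddy_base in the frame of dock above 0.027 m).
It fails at once if the caddy tips more than 0.25 rad (14 degrees) (angle between caddy_base's own z axis and vertical above 0.25 rad).
It fails at once if a jar leaves its pocket (not (x of jar_green_mid in the frame of caddy between -0.07 and 0.07 m and y of jar_green_mid in the frame of caddy between -0.085 and 0.085 m and z of jar_green_mid in the frame of caddy between 0.035 and 0.065 m and angle between jar_green_mid's own z axis and vertical below 0.35 rad) or not (x of jar_black_mid in the frame of caddy between -0.07 and 0.07 m and y of jar_black_mid in the frame of caddy between -0.085 and 0.085 m and z of jar_black_mid in the frame of caddy between 0.035 and 0.065 m and angle between jar_black_mid's own z axis and vertical below 0.35 rad) or not (x of jar_red_mid in the frame of caddy between -0.07 and 0.07 m and y of jar_red_mid in the frame of caddy between -0.085 and 0.085 m and z of jar_red_mid in the frame of caddy between 0.035 and 0.065 m and angle between jar_red_mid's own z axis and vertical below 0.35 rad) or not (x of jar_grey_mid in the frame of caddy between -0.07 and 0.07 m and y of jar_grey_mid in the frame of caddy between -0.085 and 0.085 m and z of jar_grey_mid in the frame of caddy between 0.035 and 0.065 m and angle between jar_grey_mid's own z axis and vertical below 0.35 rad)).
It fails at once if a bystander is pushed more than 25 mm or tipped (not (distance of canister from where it was at the start of the episode below 0.025 m and angle between canister's own z axis and vertical below 0.2 rad) or not (distance of mustard from where it was at the start of the episode below 0.025 m and angle between mustard's own z axis and vertical below 0.2 rad) or not (distance of grinder from where it was at the start of the episode below 0.025 m and angle between grinder's own z axis and vertical below 0.2 rad) or not (distance of loaf_pan from where it was at the start of the episode below 0.025 m and angle between loaf_pan's own z axis and vertical below 0.2 rad)).
It also fails if it takes over 45 s, if anything falls off the work surface, if the arm or the gripper's body presses on something with over 40 N, if the wrist force passes 120 N, or if a joint passes its speed limit or range.

## Working session

There is one attempt and no reset: what is moved stays moved. The work goes in short steps, Python scripts to look and compute and a tool call to move; the robot and the scene stay as the last step left them, time stands still between calls to the robot, and variables do not carry over. Pictures are saved under pics/ and viewed, about 8 in all and at most 12, crops included, and the job is handed in when it is done.

Besides the shell and the picture viewer there is one more tool, called after ">>>" by a JSON object that holds its "api" and its "payload". apply_moves: Moves the arm, as the interface text tells. Its arguments: {"type":"object","properties":{"targets":{"type":"array"},"fingers":{"type":"number"},"newtons":{"type":"number"}},"required":["targets"]}

```bash
mkdir -p pics
cat > h.py <<'E'
import numpy as np, cv2
from plant import bot
from scipy.spatial.transform import Rotation as R
def ray(s,px,T=None):
    T=np.array(s["extrinsics"]) if T is None else T
    d=T[:3,:3]@np.array([(px[0]-s["cx"])/s["fx"],(px[1]-s["cy"])/s["fy"],1]); return T[:3,3],d
def atz(s,px,z,T=None):
    o,d=ray(s,px,T); return o+d*(z-o[2])/d[2]
def proj(s,P,T=None):
    T=np.array(s["extrinsics"]) if T is None else T
    p=(np.asarray(P)-T[:3,3])@T[:3,:3]; return p[...,:2]/p[...,2:]*[s["fx"],s["fy"]]+[s["cx"],s["cy"]]
def tool(st):
    T=np.eye(4);T[:3,:3]=R.from_euler('xyz',st["tcp_rot"],degrees=True).as_matrix();T[:3,3]=st["tool_pos"];return T
def save(n,im): cv2.imwrite(f"pics/{n}.png",im[:,:,::-1])
E
python3 - <<'E'
from h import *
print(bot.state())
zs=dict(lever_pad=.077,caddy_handle=.169,dock=.012,caddy=.067,canister=.15,mustard=.17,grinder=.15,loaf_pan=.065,jar_green_mid=.1,jar_red_mid=.1)
for c in("top","scene"):
    s=bot.snapshot(c); save(c,s["img"])
    for n,z in zs.items():
        for o in bot.outline_of(c,n)[:1]:
            m=o["pixels"].astype(np.uint8); r=cv2.minAreaRect(cv2.findNonZero(m))
            print(c,n,round(o["p"],2),np.round(o["pixel"]),np.round(atz(s,o["pixel"],z),3),[np.round(atz(s,q,z)[:2],3).tolist() for q in cv2.boxPoints(r)])
E
```

```text
{'time_s': 0.0, 'qpos': array([ 6.63779306e+01,  3.02791925e+01,  8.21572387e+01, -1.12525229e-03,
        6.76882860e+01, -1.02287390e+01]), 'qd': array([-0.02274848, -0.02926153,  0.06693283,  0.10342027, -0.08381353,
        0.04189187]), 'effort': array([ 9.54813804e-04, -4.42340469e+01, -1.78034002e+01, -2.33975534e-04,
        8.38750158e-03, -7.61449741e-06]), 'tool_pos': array([0.14447086, 0.60733424, 0.23032645]), 'tcp_rot': array([-1.79877080e+02, -2.11235046e-02,  1.66607075e+02]), 'contact_force': array([-0.29354279,  0.06395257, -0.06995375]), 'torque': array([ 0.0508717 , -0.00343695, -0.0060277 ]), 'gripper_width': 0.08528253133862894}
top lever_pad 0.6 [437. 248.] [ 0.513 -0.198  0.077] [[0.497, -0.102], [0.553, -0.111], [0.534, -0.264], [0.479, -0.253]]
top caddy_handle 0.69 [351. 243.] [0.519 0.003 0.169] [[0.465, 0.093], [0.598, 0.077], [0.578, -0.103], [0.446, -0.082]]
top dock 0.76 [406. 254.] [ 0.504 -0.15   0.012] [[0.46, 0.104], [0.629, 0.084], [0.587, -0.3], [0.42, -0.269]]
top caddy 0.63 [352. 242.] [ 0.531 -0.017  0.067] [[0.464, 0.085], [0.617, 0.069], [0.
[... 1225 characters left out ...]
er 0.55 [308. 303.] [0.818 0.015 0.15 ] [[0.833, -0.066], [0.733, 0.064], [0.8, 0.113], [0.887, -0.026]]
scene mustard 0.83 [362. 224.] [0.795 0.2   0.17 ] [[0.811, 0.114], [0.718, 0.295], [0.764, 0.316], [0.847, 0.133]]
scene grinder 0.66 [263. 166.] [0.513 0.24  0.15 ] [[0.399, 0.332], [0.439, 0.367], [0.597, 0.19], [0.565, 0.162]]
scene loaf_pan 0.56 [354. 173.] [0.622 0.467 0.065] [[0.536, 0.378], [0.588, 0.721], [0.746, 0.546], [0.681, 0.274]]
scene jar_green_mid 0.81 [154. 255.] [ 0.515 -0.06   0.1  ] [[0.471, -0.071], [0.485, -0.031], [0.568, -0.066], [0.553, -0.102]]
scene jar_red_mid 0.85 [210. 257.] [0.597 0.007 0.1  ] [[0.542, 0.019], [0.567, 0.055], [0.644, 0.0], [0.621, -0.032]]
```

View pics/top.png

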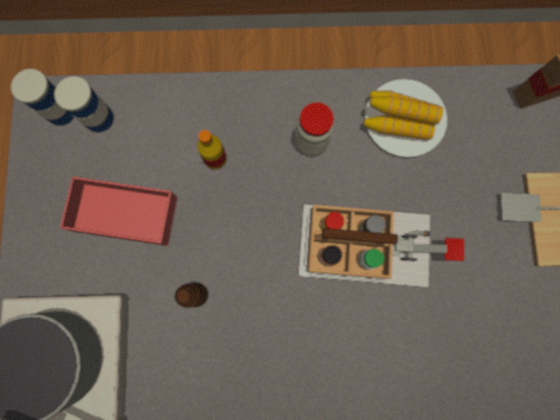

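View pics/scene.png

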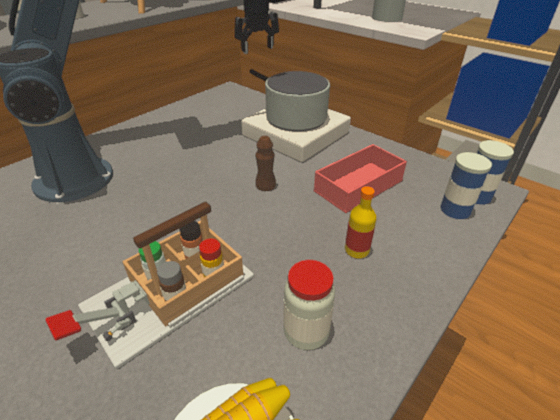

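Top: caddy around (350,243), bar from (317,238) to (397,239), red paddle at (455,250), and dock corners (304,206), (431,213), (430,286), (299,277). The mustard, canister and platter are all well clear of the paddle. Next I'll fit the dock pose from these points.

```bash
cat > fit.py <<'E'
from h import *
from scipy.optimize import least_squares
s=bot.snapshot("top"); c=bot.snapshot("scene")
def red(im,x0,x1,y0,y1):
    a=im[y0:y1,x0:x1].astype(int); m=(a[...,0]>100)&(a[...,1]<60)&(a[...,2]<60); ys,xs=np.nonzero(m); return [xs.mean()+x0,ys.mean()+y0],m.sum()
rt=red(s["img"],440,475,230,270); rc=red(c["img"],40,90,300,345); print(rt,rc)
obs=[(s,[0,-.222,.075],rt[0],1),(c,[0,-.222,.074],rc[0],1),
(s,[0,.075,.160],[317,238],.5),(s,[0,-.075,.160],[397,239],.5),(c,[0,.075,.160],[209,210],.5),(c,[0,-.075,.160],[138,240],.5),
(s,[.085,.11,.012],[304,206],.5),(s,[.085,-.19,.012],[431,213],.5),(s,[-.085,-.19,.012],[430,286],.5),(s,[-.085,.11,.012],[299,277],.5)]
def f(p):
    M=R.from_euler('z',p[2]).as_matrix()
    return np.concatenate([w*(proj(k,M@np.array(P)+[p[0],p[1],0])-u) for k,P,u,w in obs])
r=least_squares(f,[.53,-.01,0],loss='soft_l1'); p=r.x
print(p,np.degrees(p[2]));print(np.round(f(p).reshape(-1,2),1))
M=R.from_euler('z',p[2]).as_matrix()
for n,q in dict(pad=[0,-.222,.077],handle=[0,0,.16],paddn=[0,-.234,.022]).items(): print(n,M@np.array(q)+[p[0],p[1],0])
E
python3 fit.py
```

```text
([np.float64(454.4974358974359), np.float64(248.98461538461538)], np.int64(390)) ([np.float64(62.5718901453958), np.float64(324.78675282714056)], np.int64(619))
[ 0.53119312 -0.01617715 -0.0960077 ] -5.500836065303782
[[ 0.  -0.7]
 [ 0.3 -0.6]
 [ 2.5 -1.9]
 [ 0.2  0.2]
 [-0.8 -2.2]
 [-1.9  1.7]
 [-0.6 -0.6]
 [-0.4  0.3]
 [-0.2  0.4]
 [-0.3  0.3]]
pad [ 0.50991214 -0.23715479  0.077     ]
handle [ 0.53119312 -0.01617715  0.16      ]
paddn [ 0.50876181 -0.24909953  0.022     ]
```

>>> {"api": "apply_moves", "payload": {"targets": [[[0,0,0],[0,0,0.143]],[[0,0,0],[0,0,0.143]],[[0,0,0],[0,0,0.143]],[[0,0,0],[0,0,0.143]],[[0,0,0],[0,0,0.143]]], "fingers": 0}}

```text
time_s: 1.7
tool_pos: [0.1447, 0.608, 0.2313]
tcp_rot: [-180.0, 0.0, 125.3]
contact_force: [-0.0, 0.2, -0.4]
gripper_width: 0.0121
```

>>> {"api": "apply_moves", "payload": {"targets": [[[0,0,0],[0,0,0.143]],[[0,0,0],[0,0,0.143]],[[0,0,0],[0,0,0.143]],[[0,0,0],[0,0,0.143]],[[0,0,0],[0,0,0.145]]]}}

```text
time_s: 2.2
tool_pos: [0.1448, 0.608, 0.2313]
tcp_rot: [180.0, 0.0, 84.2]
contact_force: [-0.0, -0.4, -0.0]
gripper_width: 0.0
```

>>> {"api": "apply_moves", "payload": {"targets": [[[-2.9,3.7,0],[0,0,0]],[[-2.9,3.7,0],[0,0,0]],[[-2.9,3.7,0],[0,0,0]],[[-2.9,3.7,0],[0,0,0]],[[-2.9,3.7,0],[0,0,0]],[[-2.9,3.7,0],[0,0,0]],[[-2.9,3.7,0],[0,0,0]],[[-2.9,3.7,0],[0,0,0]]]}}

```text
time_s: 3.0
tool_pos: [0.4187, 0.3475, 0.2316]
tcp_rot: [180.0, -0.0, 84.6]
contact_force: [-0.2, 0.8, 0.5]
gripper_width: -0.0001
```

>>> {"api": "apply_moves", "payload": {"targets": [[[-4,1,0],[0,0,0]],[[-4,1,0],[0,0,0]],[[-4,1,0],[0,0,0]],[[-4,1,0],[0,0,0]],[[-4,1,0],[0,0,0]],[[-4,1,0],[0,0,0]],[[-4,1,0],[0,0,0]],[[0,0,0],[0,0,0]]]}}

```text
time_s: 3.8
tool_pos: [0.4622, 0.0593, 0.2317]
tcp_rot: [179.9, 0.1, 84.2]
contact_force: [0.7, 0.9, 0.8]
gripper_width: 0.0001
```

>>> {"api": "apply_moves", "payload": {"targets": [[[-4.2,1.1,0],[0,0,0]],[[-4.2,1.1,0],[0,0,0]],[[-4.2,1.1,0],[0,0,0]],[[-4.2,1.1,0],[0,0,0]],[[-4.2,1.1,0],[0,0,0]],[[-4.2,1.1,0],[0,0,0]],[[-4.2,1,0],[0,0,0]],[[0,0,0],[0,0,0]]]}}

```text
time_s: 4.6
tool_pos: [0.5102, -0.2415, 0.2316]
tcp_rot: [179.8, 0.2, 84.3]
contact_force: [-0.3, 0.8, 0.6]
gripper_width: -0.0002
```

>>> {"api": "apply_moves", "payload": {"targets": [[[0,0,3],[0,0,0]],[[0,0,3],[0,0,0]],[[0,0,3],[0,0,0]],[[0,0,2],[0,0,0]],[[0,0,0],[0,0,0]],[[0,0,0],[0,0,0]]]}}

```text
time_s: 5.2
tool_pos: [0.5086, -0.2353, 0.1215]
tcp_rot: [-180.0, -0.0, 84.6]
contact_force: [0.9, 0.4, 1.1]
gripper_width: 0.0004
```

Run:
```python
from h import *
T=tool(bot.state()); s=bot.snapshot("wrist"); s2=bot.snapshot("scene")
save("w1",np.hstack([cv2.resize(s["img"],(400,300)),cv2.resize(s2["img"][180:420,0:320],(400,300))]))
print(T[:3,3],bot.state()["tcp_rot"])
W=T@np.array(s["hand_eye"])
a=s["img"].astype(int);m=(a[...,0]>90)&(a[...,1]<60)&(a[...,2]<60);ys,xs=np.nonzero(m)
if len(xs): print(len(xs),xs.min(),xs.max(),ys.min(),ys.max(),[atz(s,q,.077,W) for q in ((xs.mean(),ys.mean()),)])
```

```text
[ 0.50855856 -0.23528138  0.12147776] [1.79875010e+02 6.73350762e-02 8.45918651e+01]
3449 243 318 207 268 [array([ 0.50959385, -0.23429887,  0.077     ])]
```

View pics/w1.png

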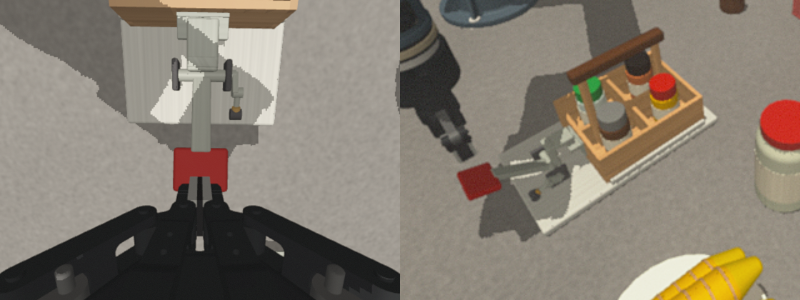

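The wrist picture shows the paddle centred under the shut fingers, at about (200,170) in the left half. I'll shift out 0.4 cm and press.

>>> {"api": "apply_moves", "payload": {"targets": [[[-0.4,0.1,1],[0,0,0]],[[0,0,1.5],[0,0,0]],[[0,0,1],[0,0,0]],[[0,0,1],[0,0,0]],[[0,0,1],[0,0,0]],[[0,0,1],[0,0,0]]]}}

```text
time_s: 5.9
tool_pos: [0.5105, -0.2429, 0.0573]
tcp_rot: [179.8, 0.2, 84.6]
contact_force: [-0.5, -2.9, 4.3]
gripper_width: -0.0001
```

>>> {"api": "apply_moves", "payload": {"targets": [[[0,0,0.8],[0,0,0]],[[0,0,0.8],[0,0,0]],[[0,0,0.6],[0,0,0]],[[0,0,0.5],[0,0,0]],[[0,0,0],[0,0,0]]]}}

```text
time_s: 6.4
tool_pos: [0.5082, -0.2395, 0.0284]
tcp_rot: [-179.9, -0.1, 84.6]
contact_force: [-0.4, -0.2, -0.4]
gripper_width: 0.0001
```

>>> {"api": "apply_moves", "payload": {"targets": [[[0,0,-2],[0,0,0]],[[0,0,-4],[0,0,0]],[[0,0,-4],[0,0,0]],[[0,0,-4],[0,0,0]],[[0,0,-4],[0,0,0]],[[0,0,-4],[0,0,0]],[[0,0,0],[0,0,0]],[[0,0,0],[0,0,0]]], "fingers": 1}}

```text
time_s: 7.2
tool_pos: [0.509, -0.2401, 0.2503]
tcp_rot: [179.9, 0.0, 84.6]
contact_force: [0.4, 0.2, -0.2]
gripper_width: 0.0853
```

>>> {"api": "apply_moves", "payload": {"targets": [[[4,0,0],[0,0,0]],[[4,0,0],[0,0,0]],[[4,0,0],[0,0,0]],[[4,0,0],[0,0,0]],[[4,0,0],[0,0,0]],[[2.5,0,0],[0,0,0]],[[0,0,0],[0,0,0]],[[0,0,0],[0,0,0]]]}}

```text
time_s: 8.0
tool_pos: [0.5292, -0.0158, 0.2476]
tcp_rot: [-179.8, -0.0, 84.7]
contact_force: [-0.5, -0.2, 0.0]
gripper_width: 0.0852
```

Run:
```python
from h import *
st=bot.state();T=tool(st); s=bot.snapshot("wrist"); s2=bot.snapshot("scene"); print(T[:3,3],st["tcp_rot"],st["gripper_width"])
im=s["img"].copy();W=T@np.array(s["hand_eye"])
M=R.from_euler('z',-.0960).as_matrix()
for q in ([-.01,.075,.169],[.01,.075,.169],[-.01,-.075,.169],[.01,-.075,.169],[0,0,.169]):
    u=proj(s,M@np.array(q)+[.5312,-.0162,0],W);print(u); cv2.circle(im,(int(u[0]),int(u[1])),3,(0,255,255),-1)
save("w2",np.hstack([cv2.resize(im,(400,300)),cv2.resize(s2["img"][180:420,0:320],(400,300))]))
```

```text
[ 0.52915322 -0.01579294  0.24764627] [-1.79786146e+02 -2.40211086e-03  8.46526659e+01] 0.08518404879558965
[267.76905077 113.5571852 ]
[297.14832983 113.59660019]
[269.29336745 308.24965363]
[294.06034107 308.35983282]
[282.03157291 219.23389572]
```

View pics/w2.png

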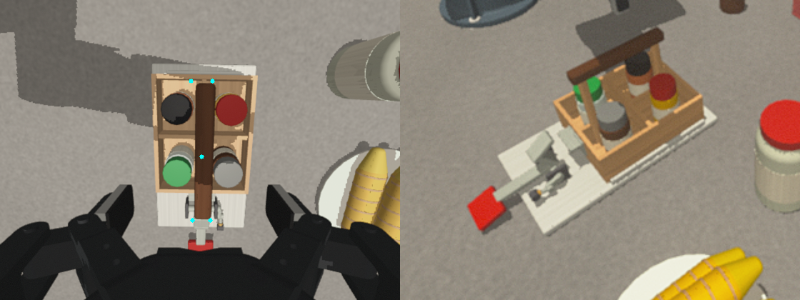

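The lever is down: in the right half the paddle lies flat at (487,208). The bar sits about 4 mm to the dock +x side of the tool, at (204,150) in the left half. I'll correct for that, descend and grip.

>>> {"api": "apply_moves", "payload": {"targets": [[[0,0.45,0],[0,0,0.012]],[[0,0,2.5],[0,0,0]],[[0,0,2.5],[0,0,0]],[[0,0,2.5],[0,0,0]],[[0,0,2],[0,0,0]],[[0,0,1.4],[0,0,0]],[[0,0,0],[0,0,0]],[[0,0,0],[0,0,0]]]}}

```text
time_s: 8.9
tool_pos: [0.5352, -0.0177, 0.1403]
tcp_rot: [180.0, 0.0, 83.8]
contact_force: [0.7, -0.2, 0.3]
gripper_width: 0.0853
```

Run:
```python
from h import *
st=bot.state();print(st["tool_pos"],st["tcp_rot"],st["contact_force"])
s=bot.snapshot("wrist"); s2=bot.snapshot("scene")
save("w3",np.hstack([cv2.resize(s["img"],(400,300)),cv2.resize(s2["img"][180:420,0:320],(400,300))]))
```

```text
[ 0.53516659 -0.01768623  0.14033024] [1.79998202e+02 1.87687910e-03 8.37810063e+01] [ 0.738491   -0.21385783  0.28579524]
```

View pics/w3.png

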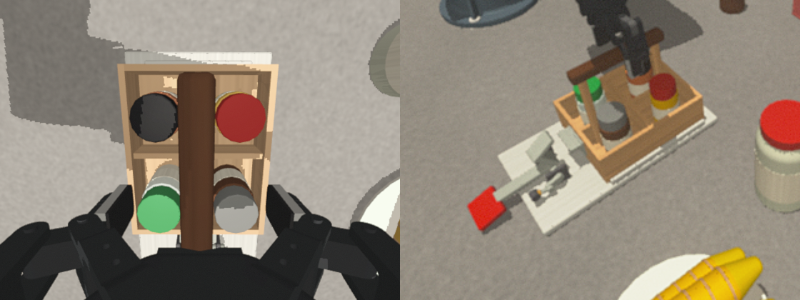

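The bar runs straight along the image at column 197, against a jaw middle of 200, and the jars are clear. Small correction, then close.

>>> {"api": "apply_moves", "payload": {"targets": [[[0,-0.15,0],[0,0,0]],[[0,0,0],[0,0,0]]]}}

```text
time_s: 9.2
tool_pos: [0.5334, -0.0167, 0.1411]
tcp_rot: [179.9, 0.0, 83.9]
contact_force: [0.5, -0.9, 0.3]
gripper_width: 0.0853
```

>>> {"api": "apply_moves", "payload": {"targets": [[[0,0,0],[0,0,0]],[[0,0,0],[0,0,0]],[[0,0,0],[0,0,0]],[[0,0,0],[0,0,0]],[[0,0,0],[0,0,0]],[[0,0,0],[0,0,0]],[[0,0,0],[0,0,0]],[[0,0,0],[0,0,0]]], "fingers": 0, "newtons": 40}}

```text
time_s: 10.0
tool_pos: [0.5335, -0.0167, 0.1404]
tcp_rot: [180.0, 0.0, 83.9]
contact_force: [1.3, 0.0, 0.2]
gripper_width: 0.0195
```

>>> {"api": "apply_moves", "payload": {"targets": [[[0,0,0],[0,0,0]],[[0,0,0],[0,0,0]],[[0,0,0],[0,0,0]],[[0,0,0],[0,0,0]]], "newtons": 100}}

```text
time_s: 10.4
tool_pos: [0.5337, -0.0167, 0.1406]
tcp_rot: [179.9, 0.0, 83.9]
contact_force: [-0.1, 0.6, 3.3]
gripper_width: 0.0187
```

>>> {"api": "apply_moves", "payload": {"targets": [[[0,0,-0.2],[0,0,0]],[[0,0,-0.3],[0,0,0]],[[0,0,-0.3],[0,0,0]],[[0,0,-0.2],[0,0,0]],[[0,0,0],[0,0,0]]]}}

```text
time_s: 10.9
tool_pos: [0.5331, -0.0167, 0.1503]
tcp_rot: [-180.0, 0.0, 83.9]
contact_force: [-0.8, -0.4, -5.8]
gripper_width: 0.0179
```

Run:
```python
from h import *
st=bot.state();print(st["contact_force"],st["torque"],st["gripper_width"])
s=bot.snapshot("wrist"); s2=bot.snapshot("scene")
save("w4",np.hstack([cv2.resize(s["img"],(400,300)),cv2.resize(s2["img"][180:420,0:320],(400,300))]))
```

```text
[-0.81182356 -0.3593083  -5.8328073 ] [ 0.01395424 -0.08017331  0.04412944] 0.017896073199811766
```

View pics/w4.png

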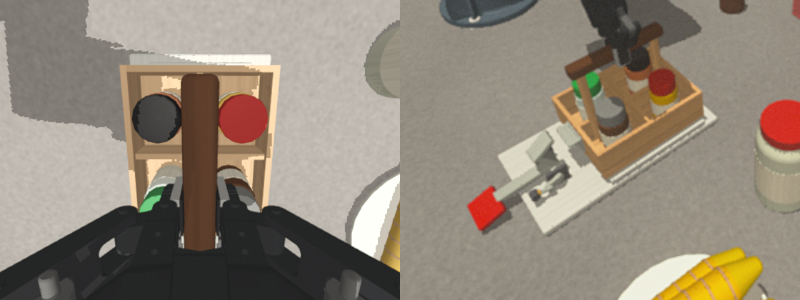

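The caddy is level and rising with the tool, and the lever is still down. I'll continue the lift.

>>> {"api": "apply_moves", "payload": {"targets": [[[0,0,-0.5],[0,0,0]],[[0,0,-0.8],[0,0,0]],[[0,0,-0.8],[0,0,0]],[[0,0,-0.8],[0,0,0]],[[0,0,-0.8],[0,0,0]],[[0,0,-0.8],[0,0,0]],[[0,0,-0.8],[0,0,0]],[[0,0,-0.7],[0,0,0]]]}}

```text
time_s: 11.8
tool_pos: [0.5333, -0.0167, 0.2111]
tcp_rot: [180.0, 0.0, 83.9]
contact_force: [-0.3, -0.0, -6.7]
gripper_width: 0.0184
```

>>> {"api": "apply_moves", "payload": {"targets": [[[0,0,-0.8],[0,0,0]],[[0,0,-0.8],[0,0,0]],[[0,0,-0.8],[0,0,0]],[[0,0,-0.8],[0,0,0]],[[0,0,-0.8],[0,0,0]],[[0,0,-0.6],[0,0,0]],[[0,0,-0.3],[0,0,0]],[[0,0,-0.1],[0,0,0]]]}}

```text
time_s: 12.6
tool_pos: [0.5334, -0.0167, 0.2607]
tcp_rot: [180.0, 0.0, 83.9]
contact_force: [-0.3, -0.9, -6.5]
gripper_width: 0.0186
```

>>> {"api": "apply_moves", "payload": {"targets": [[[0,0,0],[0,0,0]],[[0,0,0],[0,0,0]],[[0,0,0],[0,0,0]],[[0,0,0],[0,0,0]],[[0,0,0],[0,0,0]]]}}

```text
time_s: 13.1
tool_pos: [0.5332, -0.0167, 0.2601]
tcp_rot: [-180.0, -0.0, 83.9]
contact_force: [0.6, 0.1, -6.8]
gripper_width: 0.0182
```

Run:
```python
from h import *
st=bot.state();print(st["contact_force"],st["torque"],st["gripper_width"])
s=bot.snapshot("top"); s2=bot.snapshot("scene")
save("w5",np.hstack([cv2.resize(s["img"][150:330,260:500],(400,300)),cv2.resize(s2["img"][120:420,0:400],(400,300))]))
```

```text
[ 0.59293582  0.09631325 -6.75029026] [-0.00184011  0.00121545  0.03393421] 0.018228464496142717
```

View pics/w5.png

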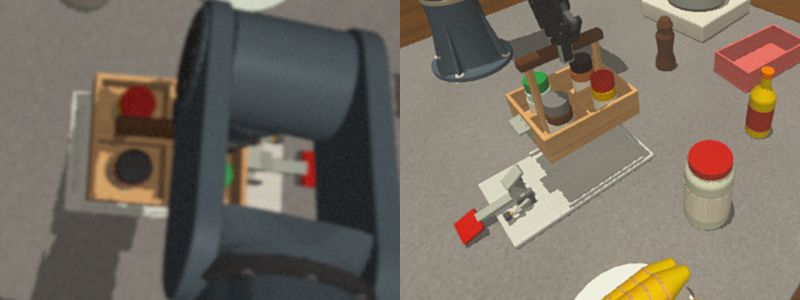

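The caddy is about 12 cm up, looks level, and has all four jars in it; the lever is down and the bystanders haven't moved. Handing in after a numeric level check.

Run:
```python
from h import *
s=bot.snapshot("scene");M=R.from_euler('z',-.104).as_matrix()
print("expected bar ends",[proj(s,M@np.array([0,y,.28])+[.5335,-.0165,0]).round(1) for y in(.075,-.075)],"seen ~ (202,153),(119,183)")
print(bot.state()["contact_force"],bot.close_job())
```

```text
expected bar ends [array([200.2, 152.2]), array([115.9, 187.3])] seen ~ (202,153),(119,183)
the job is handed in; nothing more can be done
[-0.27139187 -0.16795237 -5.72701017] None
```

The job is handed in. The lever is down, and the caddy is held in the gripper about 12 cm above the dock with all four jars. No verdict was reported.

- **Lever:** I pressed the red paddle with the shut fingers until the push force dropped to about zero. After I let go, the pictures showed it staying down, and it was still down after the lift.
- **Lift:** I gripped the bar at 100 N and raised the caddy straight up 12.0 cm.
- **Last checks:** The gripper held a steady load of 6–7 N with almost no moment. All four jars were in place in the final picture. I saw no bystander moved, but that was by eye only, and the loaf pan and grinder were only partly checked.
- **Level:** One bar end matched its expected place to about 2 px. The other was off by 3–4 px, read by eye from the picture. That could be a slight tilt of 0.02–0.04 rad or just reading error; either is below the 0.12 rad limit.

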